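# Wring an acrylic block frame shut and put it with the finished one

## Robot

A 6-joint arm with a two-finger parallel gripper is mounted at the origin on the work surface. World frame = base frame: x ahead of the robot, y to its left, z up, the work surface at z = 0. Lengths are in m, angles in rad, forces in N, time in s.
With the tool pointing down it reaches from about 0.375 to 0.9 m from the base axis. Payload 3.1 kg.
Tool frame: the origin (TCP) lies where the fingers leave the gripper's body, on its centre line; the fingertips stand 73 mm ahead of it and the grasp point (between the pads) lies 54 mm ahead of it; z points along the fingers, y is the line along which they close (so a half turn about z gives the same grasp; the last joint's range is limited). The gripper opens to 85 mm and grips with 20 to 120 N. Pads are 22 mm wide; open, the fingers measure 114 mm over their backs; the gripper's body (76 mm by 85 mm) begins 54 mm behind the grasp point. The pads swing forward as they close: fully open they stand 13 mm farther back than shut.
Start: joints at [1.026, 0.527, 1.433, -0, 1.181, -0.178], TCP at [0.224, 0.583, 0.304] pointing down, gripper open.
Joint ranges: [-3.08, 3.08], [-0.75, 2.2], [0.22, 2.44], [-1.43, 4.57], [0, 2.65], [-2.85, 2.85]. Speed limits (rad/s): [2.79, 2.79, 3.14, 3.14, 3.14, 3.14].

## Interface

Orientations are given as a unit quaternion [x, y, z, w].
In Python, from station import manip gives the robot as it stands.
- The arm moves only by the shell command python3 -m crank 'ROWS' [FORCE]. ROWS is JSON, a list of rows, each an object with "dp": the shift along the tool's x, y, z normalised to -1 to 1, where 1 is 50 cm, a list of three; "delta_rot": the turn, a rotation vector about the tool's x, y, z normalised to -1 to 1, where 1 is 2 pi rad, a list of three; "fingers": the opening, from -1 (shut) to 1 (fully open). A call has 1 to 12 rows; each row shifts and turns the commanded pose from where the row before left it, along the tool's axes as they then stand; what a row does not reach is not made up. A row lasts 1/12 s, in which the tool goes at most 41.7 mm and 7.16 degrees, less where a joint would pass 70% of its speed; a pose out of reach is approached as far as the arm can. A call with a number of a shift or a turn outside -1 to 1 is refused whole. A call with a gripper value outside its range is refused whole. The fingers move at their own pace and stop on an object; FORCE is the grip in N (left out, the last holds). Time passes only in rows, so rows that do not move let the fingers close. It gives the time, the measured TCP pose, the force, the opening and the grip force at its end, in the units of the state.
- manip.sense(): the state, without advancing time (a new reading comes with each control period).
- manip.snapshot(name): name is "side" or "top" or "wrist"; returns (picture, depth): 400x640x3 uint8, red, green, blue; 400x640 float32, m along the optical axis (not along the pixel's ray), 0 where there is no reading.
- manip.camera_model(name): a dict with "fx", "fy", "cx", "cy" (pixels), "origin" and "attitude" of the camera in the world. Camera axes: x right, y up, looking along -z (the intrinsics and any distortion apply to the point x, -y, -z); pixel columns grow to the right and rows downward; lengths in m; the calibration is good to about 2 mm. A picture is of the moment at which its call begins: read the wrist's pose just before it. camera_model takes no time and is no camera call; for the wrist camera it gives the pose at the moment of the call.
- manip.sign_off(): hands the job in; it is judged then, once.
The state is a dict: "t": time; "q": joint angles; "qd": joint speeds; "tau": joint torques, N m; "tcp_pos": TCP position; "tool_rot": TCP orientation; "force": force on the tool from outside, world axes, zero at the start; "ft_torque": the same for the moment, N m; "finger_gap": opening from 0.0 (shut) to 1.0 (fully open); "gripper_force": force on a finger pad.
Only numpy, scipy, OpenCV 4.12 (cv2) and the standard library are available. Lean on these libraries where they do the work, as an engineer would, in place of code of your own. Each camera call takes 0.05 s, during which the arm holds its last target. There are 200 camera calls.

## Task

Close the picture frame as you would wring two polished flats together: lay the clear front block half over the free end of the white back block on the assembly board, press it down lightly and, keeping up that light pressure, slide it along face to face until it meets the fence and lies flush on the back block all round (never set it on from straight above, which traps air and dust). Then take both blocks together, carry the closed frame over to the cork-lined tray and set it down gently and flat beside the finished one, leaving everything else alone.

Things in the scene. Friction and masses are not known exactly. Their poses are not given: they have to be found in the camera images.
- front_block: Front of the frame: a clear, faintly blue acrylic block, 110 (its x) x 64 (its y) x 20 mm, about 0.17 kg, with a teal border on its top, lying flat on the table at the start. Origin: centre of its underside (the polished face); z up. It may go on either way round (half a turn makes no difference).
- back_block: Back of the frame: a white acrylic block, 110 (its x) x 64 (its y) x 15 mm, about 0.13 kg, loose, with the flower picture on top. It starts flat on the assembly board, its +x end against the fence (gap under 2 mm). Origin: centre of its underside; x towards the fence, z up. Friction is about 0.25 between the two polished faces and 0.6 on the board.
- back_face (a point): Centre of the back block's upper face, 15 mm above its origin, same axes: the front block's origin is to end up here.
- board: Fixed plywood assembly board, 180 (its x) x 200 (its y) x 12 mm, ruled with lines along x. Along its +x side stands a dark wooden fence over the whole width, 20 mm thick, rising 26 mm above the board's upper face; the fence's inner face is at board x = +70 mm. The other three sides are open. Origin: centre of the board's underside.
- tray: Fixed shallow wooden tray, 170 (its x) x 270 (its y) mm outside, walls 8 mm thick and 16 mm high, floor lined with cork 8 mm above the table. Origin: centre of its underside. The half on its +y side is free: a good place for the frame is at tray x = 0, y = +55 mm, its long side along the tray's x.
- finished_frame: A finished frame, 110 x 64 x 35 mm (white below, clear with a teal border above), loose, lying flat in the tray's -y half. Origin: centre of its underside. To be left alone.
- pillar_candle: White pillar candle, 70 mm across, 150 mm tall, standing beyond the board. Origin: centre of its foot. Leave alone.
- floral_candle: Cream candle with flowers, 72 mm across, 65 mm tall. Origin: centre of its foot. Leave alone.
- glue_bottle: White bottle with a red cap, 48 mm across, 130 mm tall. Origin: centre of its foot. Leave alone.
- foam_cup: White cup, 74 mm across the rim, 90 mm tall. Origin: centre of its foot. Leave alone.
- round_tin: Flat round metal tin, 100 mm across, 36 mm tall. Origin: centre of its foot. Leave alone.
- scissors: Scissors with blue handles lying flat near the robot, 165 mm long, 10 mm high. Origin: at the pivot, on the table; blades towards +x. Leave alone.
- card_box: Small cardboard box, 55 x 85 x 22 mm, lying near the robot. Origin: centre of its underside. Leave alone.
Things that resemble listed ones, but are neither listed nor needed, are in the scene too. What is shaped like the front_block but pink is not meant.

How it is judged:
On the way, in this order (a step that is already met when the one before it is completed fails the run):
1. the front block is pressed flat on one end of the back block, its centre 30 to 75 mm from flush, with more than 3 N (horizontal distance between front_block and back_face between 0.03 and 0.075 m and contact force between front_block and back_block above 3 N and z of front_block in the frame of back_face below 0.004 m and angle between front_block's own z axis and vertical below 0.08 rad), for 0.2 s.
2. it is slid along the face, still pressed with more than 3 N, 8 to 25 mm from flush (horizontal distance between front_block and back_face between 0.008 and 0.025 m and contact force between front_block and back_block above 3 N and z of front_block in the frame of back_face below 0.003 m), for 0.1 s.
3. the blocks lie flush, face to face: within 3 mm each way and 0.04 rad, gap under 1.5 mm, still on the board with the front block up to the fence (within 3.5 mm) (x of front_block in the frame of back_face between -0.003 and 0.003 m and y of front_block in the frame of back_face between -0.003 and 0.003 m and z of front_block in the frame of back_face between -0.0015 and 0.0015 m and angle between the x axis of front_block and the x axis of back_block, either way round below 0.04 rad and height (world z) of back_block below 0.016 m and x of front_block in the frame of board above 0.0115 m), for 0.3 s.
4. the closed frame is lifted as one: both blocks off the board, the back block more than 40 mm above the table, still flush (x of front_block in the frame of back_face between -0.003 and 0.003 m and y of front_block in the frame of back_face between -0.003 and 0.003 m and z of front_block in the frame of back_face between -0.0015 and 0.0015 m and angle between the x axis of front_block and the x axis of back_block, either way round below 0.04 rad and height (world z) of back_block above 0.04 m), for 0.2 s.
At the end, for the whole second after the job is handed in: The frame lies still and flat on the tray's floor, wholly inside the tray, with front and back flush within 3 mm each way and 0.04 rad and their faces within 1.5 mm (x of front_block in the frame of back_face between -0.003 and 0.003 m and y of front_block in the frame of back_face between -0.003 and 0.003 m and z of front_block in the frame of back_face between -0.0015 and 0.0015 m and angle between the x axis of front_block and the x axis of back_block, either way round below 0.04 rad and x of back_block in the frame of tray between -0.05 and 0.05 m and y of back_block in the frame of tray between -0.1 and 0.1 m and z of back_block in the frame of tray between 0.005 and 0.011 m and angle between back_block's own z axis and vertical below 0.04 rad and linear speed of each of back_block, front_block below 0.01 m/s); the robot touches nothing.
It fails at once if front block brought over the back block from above: 5 to 30 mm above its face while less than 20 mm from flush (horizontal distance between front_block and back_face below 0.02 m and z of front_block in the frame of back_face between 0.005 and 0.03 m).
It fails at once if blocks pressed together with more than 60 N (contact force between front_block and back_block above 60 N).
It fails at once if frame dropped or pressed into the tray with more than 60 N (contact force between any of back_block, front_block and tray above 60 N).
It fails at once if finished frame moved more than 12 mm (distance of finished_frame from where it was at the start of the episode above 0.012 m).
It fails at once if another bystander moved more than 20 mm (distance of any of pillar_candle, floral_candle, glue_bottle, foam_cup, round_tin, scissors, card_box from where it was at the start of the episode above 0.02 m).
It also fails if it takes over 72 s, if anything falls off the work surface, if the arm or the gripper's body presses on something with over 40 N, if the wrist force passes 120 N, or if a joint passes its speed limit or range.

## Working session

There is one attempt and no reset: what is moved stays moved. The work goes in short steps, Python scripts to look and compute and a shell command to move; the robot and the scene stay as the last step left them, time stands still between calls to the robot, and variables do not carry over. Pictures are saved under pics/ and viewed, at most 10 in all, crops included, and the job is handed in when it is done.

```bash
mkdir -p pics; ls
python3 - <<'E'
from station import manip
import cv2,numpy as np
for n in ("top","side"):
    im,d=manip.snapshot(n); cv2.imwrite(f"pics/{n}0.png",im[:,:,::-1]); np.savez(f"{n}0.npz",im=im,d=d)
    print(n,manip.camera_model(n))
print(manip.camera_model("wrist")); print(manip.sense())
E
```

```text
pics
top {'fx': 483.3260796937545, 'fy': 483.3260796937545, 'cx': 317.4879915593424, 'cy': 193.38014701563154, 'origin': array([ 0.35357982, -0.02754414,  1.16806142]), 'attitude': array([-0.04816985,  0.06353295,  0.7062816 , -0.70342699])}
side {'fx': 454.69067394736453, 'fy': 454.69067394736453, 'cx': 322.5096389529176, 'cy': 197.26624688727017, 'origin': array([-0.20809242, -0.90511708,  0.77860595]), 'attitude': array([ 0.45463121, -0.16334468, -0.29531201,  0.82426925])}
{'fx': 339.7960114889479, 'fy': 339.7960114889479, 'cx': 319.8884635581969, 'cy': 202.49790292725382, 'origin': array([0.15390102, 0.60938844, 0.37323069]), 'attitude': array([-0.12186227, -0.08197947,  0.56019988,  0.81523313])}
{'t': 0.1, 'q': array([ 1.02553235e+00,  5.28365970e-01,  1.43377939e+00,  1.39796278e-05,
        1.18144078e+00, -1.78497344e-01]), 'qd': array([-0.00117464, -0.00311249, -0.00171749, -0.00083294, -0.00046048,
       -0.00042953]), 'tau': array([-1.67408939e-04, -4.43305957e+01, -1.78587931e+01, -2.17965021e-04,
        3.93905750e-03, -1.14579007e-05]), 'tcp_pos': array([0.22382163, 0.58299788, 0.30303413]), 'tool_rot': array([ 1.82359722e-01,  9.83231376e-01, -9.29898714e-04, -3.58926196e-04]), 'force': array([ 0.26096017,  0.11793626, -0.79762208]), 'ft_torque': array([0.01212525, 0.0141732 , 0.0225842 ]), 'gripper_force': 0.0, 'finger_gap': 1.001736653361698}
```

View pics/top0.png

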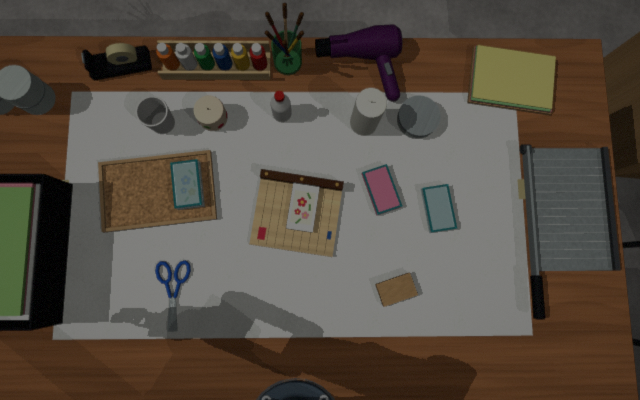

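View pics/side0.png

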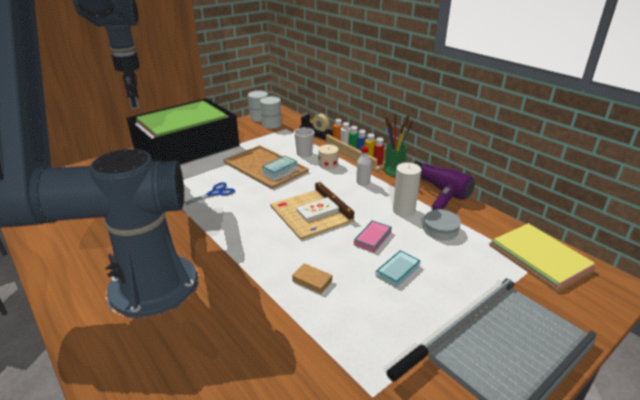

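The top view has +x up and +y to the left. Front block (teal) at (440,208), pink lookalike at (382,190), back block (304,208) on the board, fence at (302,180), tray at (158,191), finished frame at (186,184). The side view confirms this layout, and shows the tall pillar candle beyond the board.

```bash
cat > h.py <<'E'
import numpy as np,cv2
from scipy.spatial.transform import Rotation as R
def cast(cm,px,z):
    px=np.asarray(px,float).reshape(-1,2)
    d=np.c_[(px[:,0]-cm['cx'])/cm['fx'],-(px[:,1]-cm['cy'])/cm['fy'],-np.ones(len(px))]
    w=R.from_quat(cm['attitude']).apply(d); o=np.asarray(cm['origin'])
    return o+w*((z-o[2])/w[:,2])[:,None]
def mask(im,lo,hi,roi):
    hsv=cv2.cvtColor(im,cv2.COLOR_RGB2HSV); m=cv2.inRange(hsv,np.array(lo),np.array(hi))
    r=np.zeros_like(m); x0,y0,x1,y1=roi; r[y0:y1,x0:x1]=m[y0:y1,x0:x1]; return r
def big(m):
    c,_=cv2.findContours(m,cv2.RETR_EXTERNAL,cv2.CHAIN_APPROX_NONE); return max(c,key=cv2.contourArea)[:,0,:]
def rect(cm,c,z):
    p=cast(cm,c,z)[:,:2]; (ctr,(w,h),a)=cv2.minAreaRect((p*1000).astype(np.float32))
    if w<h: w,h,a=h,w,a+90
    a=(a+90)%180-90
    return np.round(ctr,1),round(w,1),round(h,1),round(a,2)  # mm; a=deg of long axis
E
python3 - <<'E'
from h import *
from station import manip
cm=manip.camera_model("top"); s=np.load("top0.npz"); im=s['im']; d=s['d']
hsv=cv2.cvtColor(im,cv2.COLOR_RGB2HSV)
for p in [(428,190),(440,208),(300,192),(260,215),(310,222),(130,190),(105,180),(186,168)]: print(p,hsv[p[1],p[0]],round(float(d[p[1],p[0]]),3))
print("front",rect(cm,big(mask(im,(80,60,40),(100,255,255),(410,170,470,245))),.02))
print("fin",rect(cm,big(mask(im,(80,60,40),(105,255,255),(160,150,215,220))),.043))
print("fence",rect(cm,big(mask(im,(0,60,0),(20,255,80),(245,160,355,200))),.038))
print("board",rect(cm,big(mask(im,(10,45,90),(30,255,255),(240,165,355,265))),.012))
print("back",rect(cm,big(mask(im,(0,0,110),(180,40,255),(285,184,322,236))),.027))
print("tray",rect(cm,big(mask(im,(5,60,40),(25,255,255),(90,140,225,240))),.016))
big_=cv2.resize(im[130:270,80:480],None,fx=2,fy=2,interpolation=cv2.INTER_CUBIC); cv2.imwrite("pics/crop.png",big_[:,:,::-1])
E
```

```text
(428, 190) [ 90  36 106] 1.172
(440, 208) [ 90  34 106] 1.166
(300, 192) [ 28  26 129] 1.158
(260, 215) [ 20  94 127] 1.159
(310, 222) [ 30  22 128] 1.144
(130, 190) [ 16 127 104] 1.166
(105, 180) [ 17 143  64] 1.166
(186, 168) [ 88  38 107] 1.144
front (array([ 501.2, -346.2]), 110.7, 65.3, 8.66)
fin (array([557.5, 257.1]), 110.6, 64.5, 7.66)
fence (array([562.7, -13.5]), 197.7, 31.9, 81.06)
board (array([480. ,  -0.6]), 200.5, 159.9, 81.04)
back (array([502.4, -16.6]), 108.6, 63.2, -8.97)
tray (array([546.2, 332.8]), 272.4, 170.8, -83.41)
```

```bash
cat > go.py <<'E'
# usage: go.py x y z yaw_of_tool_y(deg): remaining shift in tool axes (units of 0.5 m) after turning, and turn (units of 2pi)
import sys; from h import *; from station import manip
s=manip.sense(); T=R.from_quat(s['tool_rot']); p=np.array(s['tcp_pos'])
x,y,z,a=map(float,sys.argv[1:5]); a=np.radians(a)
ty=np.array([np.cos(a),np.sin(a),0]); tz=np.array([0,0,-1.]); G=R.from_matrix(np.c_[np.cross(ty,tz),ty,tz])
rv=(T.inv()*G).as_rotvec()/(2*np.pi); d=np.array([x,y,z])-p
print("turn",rv.round(5),"rows",round(np.abs(rv).max()/.0198,1),"| dp now-axes",(T.inv().apply(d)/.5).round(4),"| dp goal-axes",(G.inv().apply(d)/.5).round(4),"rows",round(np.linalg.norm(d)/.0417,1))
print("t",round(s['t'],2),"tcp",p.round(4),"F",np.round(s['force'],1),"gap",round(s['finger_gap'],3),"grip",round(s['gripper_force'],1))
E
python3 -m crank '[{"dp":[-0.062,-0.05,0],"delta_rot":[0,0,0],"fingers":1},{"dp":[-0.062,-0.05,0],"delta_rot":[0,0,0],"fingers":1},{"dp":[-0.062,-0.05,0],"delta_rot":[0,0,0],"fingers":1},{"dp":[-0.062,-0.05,0],"delta_rot":[0,0,0],"fingers":1},{"dp":[-0.062,-0.05,0],"delta_rot":[0,0,0],"fingers":1},{"dp":[-0.062,-0.05,0],"delta_rot":[0,0,0],"fingers":1},{"dp":[-0.062,-0.05,0],"delta_rot":[0,0,0],"fingers":1},{"dp":[-0.062,-0.05,0],"delta_rot":[0,0,0],"fingers":1},{"dp":[-0.062,-0.05,0],"delta_rot":[0,0,0],"fingers":1},{"dp":[-0.062,-0.05,0],"delta_rot":[0,0,0],"fingers":1},{"dp":[-0.062,-0.05,0],"delta_rot":[0,0,0],"fingers":1},{"dp":[-0.062,-0.05,0],"delta_rot":[0,0,0],"fingers":1}]'
python3 -m crank '[{"dp":[-0.062,-0.05,0],"delta_rot":[0,0,0],"fingers":1},{"dp":[-0.062,-0.05,0],"delta_rot":[0,0,0],"fingers":1},{"dp":[-0.029,-0.075,0],"delta_rot":[0,0,0],"fingers":1},{"dp":[-0.029,-0.075,0],"delta_rot":[0,0,0],"fingers":1},{"dp":[-0.029,-0.075,0],"delta_rot":[0,0,0],"fingers":1},{"dp":[-0.029,-0.075,0],"delta_rot":[0,0,0],"fingers":1},{"dp":[-0.029,-0.075,0],"delta_rot":[0,0,0],"fingers":1},{"dp":[-0.029,-0.075,0],"delta_rot":[0,0,0],"fingers":1},{"dp":[-0.029,-0.075,0],"delta_rot":[0,0,0],"fingers":1},{"dp":[-0.029,-0.075,0],"delta_rot":[0,0,0],"fingers":1},{"dp":[-0.029,-0.075,0],"delta_rot":[0,0,0],"fingers":1},{"dp":[-0.029,-0.075,0],"delta_rot":[0,0,0],"fingers":1}]'
python3 go.py .501 -.346 .25 -81.34
```

```text
t: 1.1
tcp_pos: [0.4641, 0.1681, 0.3037]
tool_rot: [0.182, 0.983, -0.0, -0.0]
force: [0.4, 0.8, -0.4]
finger_gap: 1.001
gripper_force: 0.0
t: 2.1
tcp_pos: [0.504, -0.3029, 0.3035]
tool_rot: [0.183, 0.983, 0.0, -0.0]
force: [1.0, -0.1, -0.3]
finger_gap: 0.999
gripper_force: 0.0
turn [-1.600e-04 -1.500e-04  4.175e-01] rows 21.1 | dp now-axes [-0.0255 -0.0827  0.107 ] | dp goal-axes [-0.0188  0.0844  0.107 ] rows 1.6
t 2.1 tcp [ 0.504  -0.3029  0.3035] F [ 1.  -0.1 -0.3] gap 0.999 grip 0.0
```

```bash
python3 -m crank '[{"dp":[-0.025,-0.075,0],"delta_rot":[0,0,0],"fingers":1},{"dp":[0,0,0],"delta_rot":[0,0,0.0198],"fingers":1},{"dp":[0,0,0],"delta_rot":[0,0,0.0198],"fingers":1},{"dp":[0,0,0],"delta_rot":[0,0,0.0198],"fingers":1},{"dp":[0,0,0],"delta_rot":[0,0,0.0198],"fingers":1},{"dp":[0,0,0],"delta_rot":[0,0,0.0198],"fingers":1},{"dp":[0,0,0],"delta_rot":[0,0,0.0198],"fingers":1},{"dp":[0,0,0],"delta_rot":[0,0,0.0198],"fingers":1},{"dp":[0,0,0],"delta_rot":[0,0,0.0198],"fingers":1},{"dp":[0,0,0],"delta_rot":[0,0,0.0198],"fingers":1},{"dp":[0,0,0],"delta_rot":[0,0,0.0198],"fingers":1},{"dp":[0,0,0],"delta_rot":[0,0,0.0198],"fingers":1}]' >/dev/null
python3 -m crank '[{"dp":[0,0,0],"delta_rot":[0,0,0.0198],"fingers":1},{"dp":[0,0,0],"delta_rot":[0,0,0.0198],"fingers":1},{"dp":[0,0,0],"delta_rot":[0,0,0.0198],"fingers":1},{"dp":[0,0,0],"delta_rot":[0,0,0.0198],"fingers":1},{"dp":[0,0,0],"delta_rot":[0,0,0.0198],"fingers":1},{"dp":[0,0,0],"delta_rot":[0,0,0.0198],"fingers":1},{"dp":[0,0,0],"delta_rot":[0,0,0.0198],"fingers":1},{"dp":[0,0,0],"delta_rot":[0,0,0.0198],"fingers":1},{"dp":[0,0,0],"delta_rot":[0,0,0.0198],"fingers":1},{"dp":[0,0,0],"delta_rot":[0,0,0.0198],"fingers":1},{"dp":[0,0,0],"delta_rot":[0,0,0],"fingers":1},{"dp":[0,0,0],"delta_rot":[0,0,0],"fingers":1}]'
python3 - <<'E'
from h import *; from station import manip
cm=manip.camera_model("wrist"); im,d=manip.snapshot("wrist"); cv2.imwrite("pics/w1.png",im[:,:,::-1])
m=mask(im,(80,50,40),(100,255,255),(0,0,640,400)); c=big(m); print(cv2.boundingRect(c)); print("front",rect(cm,c,.02))
E
python3 go.py .501 -.346 .12 -81.34
```

```text
t: 4.1
tcp_pos: [0.5026, -0.3403, 0.3035]
tool_rot: [0.997, 0.083, -0.0, -0.0]
force: [0.1, 0.8, 0.6]
finger_gap: 0.998
gripper_force: 0.0
(152, 43, 91, 124)
front (array([ 546.6, -210.3]), 110.7, 64.4, 18.63)
turn [-1.00e-04  7.00e-05  2.25e-03] rows 0.1 | dp now-axes [-0.005   0.0108  0.3672] | dp goal-axes [-0.005   0.0107  0.3672] rows 4.4
t 4.15 tcp [ 0.5027 -0.3403  0.3036] F [ 0.1 -0.3 -0.6] gap 0.998 grip 0.0
```

View pics/w1.png

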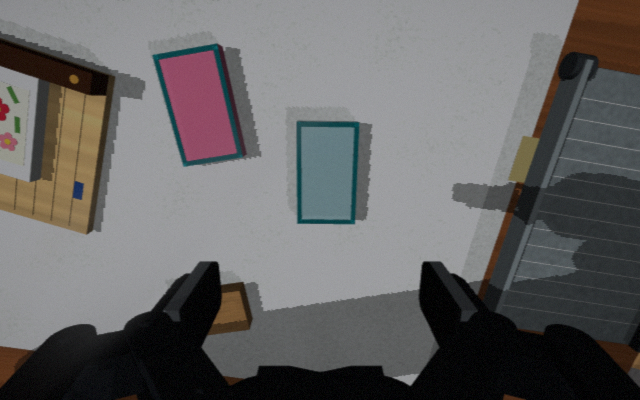

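The wrist view shows the front block (clear, teal border) at (327,172). The pink one at (200,105) also has a teal border, and that is what my mask picked. I'll restrict the mask to the front block.

```bash
python3 - <<'E'
from h import *; from station import manip
cm=manip.camera_model("wrist"); im=cv2.imread("pics/w1.png")[:,:,::-1].copy()
c=big(mask(im,(80,50,40),(100,255,255),(275,100,385,240))); print(cv2.boundingRect(c)); print("front",rect(cm,c,.02))
E
python3 go.py .501 -.346 .1 -81.34
```

```text
(296, 121, 64, 103)
front (array([ 500.7, -348.3]), 110.5, 64.9, 9.04)
turn [-1.00e-04  7.00e-05  2.25e-03] rows 0.1 | dp now-axes [-0.005   0.0109  0.4072] | dp goal-axes [-0.005   0.0107  0.4072] rows 4.9
t 4.15 tcp [ 0.5027 -0.3403  0.3036] F [ 0.1 -0.3 -0.6] gap 0.998 grip 0.0
```

```bash
python3 -m crank '[{"dp":[-0.005,0.0137,0],"delta_rot":[0,0,0.0016],"fingers":1},{"dp":[0,0,0.07],"delta_rot":[0,0,0],"fingers":1},{"dp":[0,0,0.07],"delta_rot":[0,0,0],"fingers":1},{"dp":[0,0,0.07],"delta_rot":[0,0,0],"fingers":1},{"dp":[0,0,0.07],"delta_rot":[0,0,0],"fingers":1},{"dp":[0,0,0.07],"delta_rot":[0,0,0],"fingers":1},{"dp":[0,0,0.07],"delta_rot":[0,0,0],"fingers":1},{"dp":[0,0,0.02],"delta_rot":[0,0,0],"fingers":1},{"dp":[0,0,0],"delta_rot":[0,0,0],"fingers":1},{"dp":[0,0,0],"delta_rot":[0,0,0],"fingers":1}]' 20
python3 -m crank '[{"dp":[0,0,0.004],"delta_rot":[0,0,0],"fingers":1},{"dp":[0,0,0.004],"delta_rot":[0,0,0],"fingers":1},{"dp":[0,0,0.004],"delta_rot":[0,0,0],"fingers":1},{"dp":[0,0,0],"delta_rot":[0,0,0],"fingers":1}]'
python3 go.py .5008 -.3475 .07 -81.1
```

```text
t: 4.98
tcp_pos: [0.5017, -0.3483, 0.0842]
tool_rot: [0.997, 0.076, 0.0, 0.0]
force: [0.1, 0.0, 0.5]
finger_gap: 1.004
gripper_force: 0.0
t: 5.32
tcp_pos: [0.5018, -0.348, 0.079]
tool_rot: [0.997, 0.076, 0.001, 0.001]
force: [0.6, 0.4, -0.6]
finger_gap: 1.002
gripper_force: 0.0
turn [ 0.00025 -0.00018 -0.00046] rows 0.0 | dp now-axes [-0.0019 -0.0013  0.018 ] | dp goal-axes [-0.0019 -0.0013  0.018 ] rows 0.2
t 5.32 tcp [ 0.5018 -0.348   0.079 ] F [ 0.6  0.4 -0.6] gap 1.002 grip 0.0
```

```bash
python3 -m crank '[{"dp":[-0.002,-0.001,0.004],"delta_rot":[0,0,0],"fingers":1},{"dp":[0,0,0.004],"delta_rot":[0,0,0],"fingers":1},{"dp":[0,0,0],"delta_rot":[0,0,0],"fingers":1}]'
python3 -m crank '[{"dp":[0,0,0.003],"delta_rot":[0,0,0],"fingers":1},{"dp":[0,0,0],"delta_rot":[0,0,0],"fingers":1}]'|egrep "tcp|force:"
python3 -m crank '[{"dp":[0,0,0.003],"delta_rot":[0,0,0],"fingers":1},{"dp":[0,0,0],"delta_rot":[0,0,0],"fingers":1}]'|egrep "tcp|force:"
python3 -m crank '[{"dp":[0,0,0.003],"delta_rot":[0,0,0],"fingers":1},{"dp":[0,0,0],"delta_rot":[0,0,0],"fingers":1}]'|egrep "tcp|force:"
```

```text
t: 5.57
tcp_pos: [0.5002, -0.3471, 0.0737]
tool_rot: [0.997, 0.076, -0.0, -0.0]
force: [-1.1, 0.5, -0.5]
finger_gap: 1.0
gripper_force: 0.0
tcp_pos: [0.5003, -0.3472, 0.0721]
force: [-0.1, 0.0, 0.5]
gripper_force: 0.0
tcp_pos: [0.5003, -0.3472, 0.0706]
force: [-0.6, -0.1, -0.4]
gripper_force: 0.0
tcp_pos: [0.5003, -0.3472, 0.0691]
force: [0.4, 0.5, 0.5]
gripper_force: 0.0
```

```bash
python3 -m crank '[{"dp":[0,0,-0.005],"delta_rot":[0,0,0],"fingers":1},{"dp":[0,0,0],"delta_rot":[0,0,0],"fingers":-1},{"dp":[0,0,0],"delta_rot":[0,0,0],"fingers":-1},{"dp":[0,0,0],"delta_rot":[0,0,0],"fingers":-1},{"dp":[0,0,0],"delta_rot":[0,0,0],"fingers":-1},{"dp":[0,0,0],"delta_rot":[0,0,0],"fingers":-1},{"dp":[0,0,0],"delta_rot":[0,0,0],"fingers":-1},{"dp":[0,0,0],"delta_rot":[0,0,0],"fingers":-1}]' 60
python3 -m crank '[{"dp":[0,0,-0.06],"delta_rot":[0,0,0],"fingers":-1},{"dp":[0,0,-0.06],"delta_rot":[0,0,0],"fingers":-1},{"dp":[0,0,-0.06],"delta_rot":[0,0,0],"fingers":-1},{"dp":[0,0,-0.06],"delta_rot":[0,0,0],"fingers":-1},{"dp":[0,0,0],"delta_rot":[0,0,0],"fingers":-1}]'
python3 - <<'E'
from station import manip; import cv2
im,d=manip.snapshot("wrist"); cv2.imwrite("pics/w2.png",im[:,:,::-1])
E
python3 go.py .44 -.006 .192 -98.97
```

```text
t: 6.73
tcp_pos: [0.5007, -0.3477, 0.0727]
tool_rot: [0.997, 0.076, 0.0, 0.0]
force: [-0.5, 0.1, 5.4]
finger_gap: 0.735
gripper_force: 68.1
t: 7.15
tcp_pos: [0.5025, -0.3492, 0.1972]
tool_rot: [0.997, 0.076, 0.003, 0.004]
force: [0.6, -1.3, -1.4]
finger_gap: 0.73
gripper_force: 67.5
turn [ 0.00075 -0.00075  0.04916] rows 2.5 | dp now-axes [-0.0179 -0.6956  0.0016] | dp goal-axes [-0.2285 -0.6572  0.0054] rows 8.3
t 7.2 tcp [ 0.5016 -0.3484  0.1947] F [-0.1 -0.1 -1.2] gap 0.73 grip 67.5
```

View pics/w2.png

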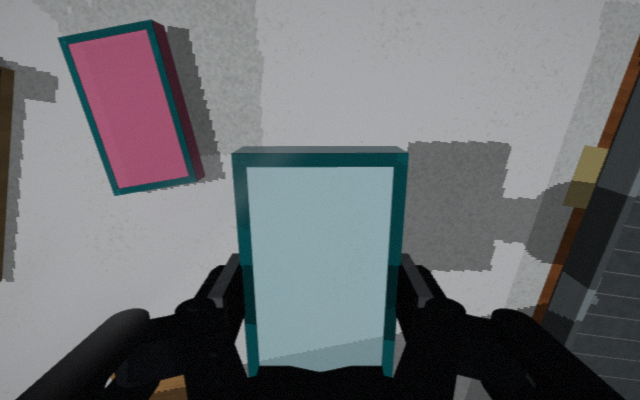

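The block is held squarely between the pads, at columns 235–405. The 5 N during closing suggests the fingertips are close to the table. I'll set it down and regrip about 4 mm higher, so the tips stay clear of the back block.

```bash
python3 -m crank '[{"dp":[0,0,0.06],"delta_rot":[0,0,0],"fingers":-1},{"dp":[0,0,0.06],"delta_rot":[0,0,0],"fingers":-1},{"dp":[0,0,0.06],"delta_rot":[0,0,0],"fingers":-1},{"dp":[0,0,0.058],"delta_rot":[0,0,0],"fingers":-1},{"dp":[0,0,0.004],"delta_rot":[0,0,0],"fingers":-1},{"dp":[0,0,0],"delta_rot":[0,0,0],"fingers":-1},{"dp":[0,0,0],"delta_rot":[0,0,0],"fingers":1},{"dp":[0,0,0],"delta_rot":[0,0,0],"fingers":1},{"dp":[0,0,0],"delta_rot":[0,0,0],"fingers":1}]'
python3 go.py .5008 -.348 .0775 -81.2
```

```text
t: 7.95
tcp_pos: [0.5002, -0.3471, 0.0706]
tool_rot: [0.997, 0.076, -0.0, -0.0]
force: [-0.3, 0.2, -0.3]
finger_gap: 1.003
gripper_force: 0.0
turn [-8.0e-05  7.0e-05 -2.2e-04] rows 0.0 | dp now-axes [ 0.001   0.002  -0.0138] | dp goal-axes [ 0.001   0.002  -0.0138] rows 0.2
t 7.95 tcp [ 0.5002 -0.3471  0.0706] F [-0.3  0.2 -0.3] gap 1.003 grip 0.0
```

```bash
python3 -m crank '[{"dp":[0,0,-0.014],"delta_rot":[0,0,0],"fingers":1},{"dp":[0,0,0],"delta_rot":[0,0,0],"fingers":1},{"dp":[0,0,0],"delta_rot":[0,0,0],"fingers":-1},{"dp":[0,0,0],"delta_rot":[0,0,0],"fingers":-1},{"dp":[0,0,0],"delta_rot":[0,0,0],"fingers":-1},{"dp":[0,0,0],"delta_rot":[0,0,0],"fingers":-1},{"dp":[0,0,0],"delta_rot":[0,0,0],"fingers":-1}]' 60
python3 go.py .5008 -.348 .0775 -81.2
python3 -m crank '[{"dp":[0,0,-0.06],"delta_rot":[0,0,0],"fingers":-1},{"dp":[0,0,-0.06],"delta_rot":[0,0,0],"fingers":-1},{"dp":[0,0,-0.04],"delta_rot":[0,0,0],"fingers":-1},{"dp":[0,0,0],"delta_rot":[0,0,0],"fingers":-1},{"dp":[0,0,0],"delta_rot":[0,0,0],"fingers":-1}]'
python3 go.py .45 -.0085 .16 -98.97
```

```text
t: 8.53
tcp_pos: [0.5006, -0.3474, 0.079]
tool_rot: [0.997, 0.076, 0.0, 0.0]
force: [-1.3, 1.7, 5.6]
finger_gap: 0.723
gripper_force: 66.0
turn [ 9.0e-05 -8.0e-05 -2.2e-04] rows 0.0 | dp now-axes [0.0003 0.0013 0.003 ] | dp goal-axes [0.0003 0.0013 0.003 ] rows 0.0
t 8.53 tcp [ 0.5006 -0.3474  0.079 ] F [-1.3  1.7  5.6] gap 0.723 grip 66.0
t: 8.95
tcp_pos: [0.5006, -0.3475, 0.1587]
tool_rot: [0.997, 0.076, 0.001, 0.001]
force: [-0.2, 1.2, -2.3]
finger_gap: 0.729
gripper_force: 67.3
turn [ 0.00024 -0.00024  0.04915] rows 2.5 | dp now-axes [ 0.0028 -0.6856 -0.0039] | dp goal-axes [-0.2057 -0.654  -0.0027] rows 8.2
t 8.95 tcp [ 0.5006 -0.3475  0.1587] F [-0.2  1.2 -2.3] gap 0.729 grip 67.3
```

The upward force was the same 6 mm higher, so it was pad drag and not table contact. The grip is fine; underside = TCP z − 79 mm.

```bash
python3 -m crank '[{"dp":[0.0003,-0.0762,0],"delta_rot":[0,0,0],"fingers":-1},{"dp":[0.0003,-0.0762,0],"delta_rot":[0,0,0],"fingers":-1},{"dp":[0.0003,-0.0762,0],"delta_rot":[0,0,0],"fingers":-1},{"dp":[0.0003,-0.0762,0],"delta_rot":[0,0,0],"fingers":-1},{"dp":[0.0003,-0.0762,0],"delta_rot":[0,0,0],"fingers":-1},{"dp":[0.0003,-0.0762,0],"delta_rot":[0,0,0],"fingers":-1},{"dp":[0.0003,-0.0762,0],"delta_rot":[0,0,0],"fingers":-1},{"dp":[0.0003,-0.0762,0],"delta_rot":[0,0,0],"fingers":-1},{"dp":[0.0003,-0.0762,0],"delta_rot":[0,0,0],"fingers":-1},{"dp":[0,0,0],"delta_rot":[0,0,0.0164],"fingers":-1},{"dp":[0,0,0],"delta_rot":[0,0,0.0164],"fingers":-1},{"dp":[0,0,0],"delta_rot":[0,0,0.0164],"fingers":-1}]'
python3 -m crank '[{"dp":[0,0,0],"delta_rot":[0,0,0],"fingers":-1},{"dp":[0,0,0],"delta_rot":[0,0,0],"fingers":-1}]'>/dev/null
python3 go.py .453 -.0088 .16 -98.97
python3 - <<'E'
from h import *; from station import manip; import pickle
cm=manip.camera_model("wrist"); im,d=manip.snapshot("wrist"); cv2.imwrite("pics/w3.png",im[:,:,::-1]); pickle.dump(cm,open("w3.pkl","wb")); np.save("w3d.npy",d)
E
```

```text
t: 9.95
tcp_pos: [0.4484, -0.0067, 0.1564]
tool_rot: [0.997, -0.08, -0.002, -0.0]
force: [0.2, -1.5, -2.8]
finger_gap: 0.728
gripper_force: 67.3
turn [-5.0e-05  4.6e-04  3.8e-04] rows 0.0 | dp now-axes [ 0.0083  0.0005 -0.0064] | dp goal-axes [ 0.0083  0.0005 -0.0064] rows 0.1
t 10.12 tcp [ 0.4489 -0.0079  0.1568] F [ 0.4 -0.8 -1.8] gap 0.729 grip 67.3
```

View pics/w3.png

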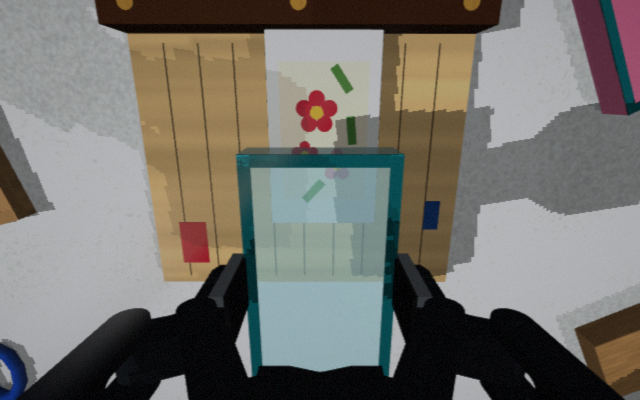

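The held block (cols 238–403, front edge at row 150) is over the near part of the back block (cols 265–384, near end seen through the acrylic at row 222). The fence is at row ~30.

```bash
cat > edges.py <<'E'
from h import *
def line(cm,m,rows,z,side):
    px=[]
    for r in rows:
        c=np.flatnonzero(m[r])
        if len(c): px.append(((c[0]-.5) if side<0 else (c[-1]+.5),r))
    p=cast(cm,px,z)[:,:2]; vx,vy,x0,y0=cv2.fitLine((p*1000).astype(np.float32),cv2.DIST_HUBER,0,.01,.01).ravel()
    if vx<0: vx,vy=-vx,-vy
    return np.array([x0,y0]),np.degrees(np.arctan2(vy,vx)),vy/vx
def pair(cm,m,rows,z,X):
    out=[]; 
    for s in (-1,1):
        p,a,k=line(cm,m,rows,z,s); out.append((p[1]+k*(X-p[0]),a))
    (yl,al),(yr,ar)=out; a=(al+ar)/2
    return "y at x=%g: %.1f ang %.2f %.2f width %.1f"%(X,(yl+yr)/2,al,ar,(yl-yr)*np.cos(np.radians(a)))
E
python3 - <<'E'
from edges import *; import pickle
cm=pickle.load(open("w3.pkl","rb")); im=cv2.imread("pics/w3.png")[:,:,::-1].copy(); d=np.load("w3d.npy")
b=mask(im,(0,0,120),(180,45,255),(245,34,402,140)); f=mask(im,(80,90,30),(100,255,255),(230,150,410,240))
print("back",pair(cm,b,range(36,138),.027,500)); zt=.1568-.079+.02
print("front",pair(cm,f,range(170,238),zt,460))
r=np.flatnonzero(f[:,320]); print("front far top edge rows",r.min() if len(r) else None, cast(cm,[(320,152)],zt))
# fence inner top edge: dark->bright rows
v=im.max(2); rows=[]
for c in list(range(150,255,6))+list(range(395,465,6)): rows.append((c,15+np.flatnonzero(v[15:50,c]>95)[0]-.5))
p=cast(cm,rows,.038)[:,:2]*1000; k=np.polyfit(p[:,1],p[:,0],1); print("fence top x at y=-20:",np.polyval(k,-20),"normal ang",-np.degrees(np.arctan(k[0])))
p=cast(cm,rows,.012)[:,:2]*1000; k=np.polyfit(p[:,1],p[:,0],1); print("as foot",np.polyval(k,-20),-np.degrees(np.arctan(k[0])))
print("top of held, depth pts",[round(float(d[y,x]),3) for x,y in((320,156),(320,250),(242,200))])
E
```

```text
back y at x=500: -17.9 ang -8.86 -10.19 width 62.8
front y at x=460: -10.1 ang -9.38 -8.96 width 63.9
front far top edge rows 154 [[ 0.50215112 -0.0167462   0.0978    ]]
fence top x at y=-20: 552.924897123347 normal ang -8.893472237419491
as foot 557.2676111213225 -8.893472237419495
top of held, depth pts [0.128, 0.141, 0.134]
```

```bash
python3 -m crank '[{"dp":[0.008,0.003,0],"delta_rot":[0,0.0004,0.0004],"fingers":-1},{"dp":[0.008,0,0.02],"delta_rot":[0,0,0],"fingers":-1},{"dp":[0,0,0.03],"delta_rot":[0,0,0],"fingers":-1},{"dp":[0,0,0.03],"delta_rot":[0,0,0],"fingers":-1},{"dp":[0,0,0.012],"delta_rot":[0,0,0],"fingers":-1},{"dp":[0,0,0],"delta_rot":[0,0,0],"fingers":-1},{"dp":[0,0,0],"delta_rot":[0,0,0],"fingers":-1}]'>/dev/null
python3 go.py .4567 -.0105 .106 -99
python3 -m crank '[{"dp":[0,0,0.002],"delta_rot":[0,0,0],"fingers":-1},{"dp":[0,0,0.002],"delta_rot":[0,0,0],"fingers":-1},{"dp":[0,0,0.002],"delta_rot":[0,0,0],"fingers":-1},{"dp":[0,0,0],"delta_rot":[0,0,0],"fingers":-1}]' >/dev/null
python3 go.py .4567 -.0105 .106 -99
```

```text
turn [-2.0e-05 -2.5e-04 -3.8e-04] rows 0.0 | dp now-axes [-0.0018 -0.0009  0.0109] | dp goal-axes [-0.0018 -0.0009  0.0109] rows 0.1
t 10.75 tcp [ 0.4575 -0.0111  0.1114] F [ 0.3 -1.1 -1.9] gap 0.728 grip 67.2
turn [ 2.0e-05 -5.3e-04 -3.7e-04] rows 0.0 | dp now-axes [-0.0021 -0.0006  0.0065] | dp goal-axes [-0.0021 -0.0006  0.0065] rows 0.1
t 11.08 tcp [ 0.4577 -0.011   0.1092] F [-0.3 -0.3 -1.8] gap 0.728 grip 67.2
```

```bash
python3 -m crank '[{"dp":[0,0,0.002],"delta_rot":[0,0,0],"fingers":-1},{"dp":[0,0,0.002],"delta_rot":[0,0,0],"fingers":-1},{"dp":[0,0,0.002],"delta_rot":[0,0,0],"fingers":-1},{"dp":[0,0,0],"delta_rot":[0,0,0],"fingers":-1}]' >/dev/null
python3 go.py .4567 -.0105 .106 -99
python3 -m crank '[{"dp":[0,0,0.002],"delta_rot":[0,0,0],"fingers":-1},{"dp":[0,0,0.002],"delta_rot":[0,0,0],"fingers":-1},{"dp":[0,0,0],"delta_rot":[0,0,0],"fingers":-1}]' >/dev/null
python3 go.py .4567 -.0105 .106 -99
```

```text
turn [ 0.      -0.00045 -0.00037] rows 0.0 | dp now-axes [-0.0019 -0.0006  0.0001] | dp goal-axes [-0.0019 -0.0006  0.0001] rows 0.0
t 11.42 tcp [ 0.4576 -0.0109  0.106 ] F [ 0.9  0.6 -0.5] gap 0.724 grip 67.5
turn [ 4.0e-05 -6.6e-04 -3.6e-04] rows 0.0 | dp now-axes [-0.0018 -0.0006 -0.0002] | dp goal-axes [-0.0018 -0.0006 -0.0002] rows 0.0
t 11.67 tcp [ 0.4576 -0.0109  0.1059] F [-2.8  1.2 20.6] gap 0.727 grip 69.7
```

```bash
python3 -m crank '[{"dp":[0,0,-0.001],"delta_rot":[0,0,0],"fingers":-1},{"dp":[0,0,0],"delta_rot":[0,0,0],"fingers":-1},{"dp":[0,0,0],"delta_rot":[0,0,0],"fingers":-1},{"dp":[0.006,0,0],"delta_rot":[0,0,0],"fingers":-1},{"dp":[0.006,0,0],"delta_rot":[0,0,0],"fingers":-1},{"dp":[0.006,0,0],"delta_rot":[0,0,0],"fingers":-1}]' |egrep "t:|force"
python3 go.py .502 -.0182 .106 -99
python3 -m crank '[{"dp":[0.006,0,0],"delta_rot":[0,0,0],"fingers":-1},{"dp":[0.006,0,0],"delta_rot":[0,0,0],"fingers":-1},{"dp":[0.006,0,0],"delta_rot":[0,0,0],"fingers":-1},{"dp":[0.006,0,0],"delta_rot":[0,0,0],"fingers":-1},{"dp":[0.006,0,0],"delta_rot":[0,0,0],"fingers":-1},{"dp":[0.006,0,0],"delta_rot":[0,0,0],"fingers":-1}]'|egrep "t:|force"
python3 go.py .502 -.0182 .106 -99
python3 - <<'E'
from edges import *; from station import manip; import pickle
cm=manip.camera_model("wrist"); im,d=manip.snapshot("wrist"); cv2.imwrite("pics/w4.png",im[:,:,::-1]); pickle.dump(cm,open("w4.pkl","wb"))
E
```

```text
t: 12.17
tool_rot: [0.997, -0.079, -0.008, -0.001]
force: [-19.0, -5.5, 30.8]
gripper_force: 70.7
turn [-7.00e-05  2.46e-03 -1.70e-04] rows 0.1 | dp now-axes [ 0.0873  0.0005 -0.0016] | dp goal-axes [ 0.0873  0.0006 -0.0002] rows 1.0
t 12.17 tcp [ 0.4589 -0.0111  0.1059] F [-19.   -5.5  30.8] gap 0.73 grip 70.7
t: 12.67
tool_rot: [0.997, -0.079, -0.012, -0.002]
force: [-20.4, 3.4, 32.2]
gripper_force: 71.0
turn [-0.00033  0.00399 -0.00012] rows 0.2 | dp now-axes [ 0.0604  0.0028 -0.0018] | dp goal-axes [ 0.0604  0.0028 -0.0003] rows 0.7
t 12.67 tcp [ 0.4724 -0.0121  0.1059] F [-20.4   3.4  32.2] gap 0.729 grip 71.0
```

View pics/w4.png

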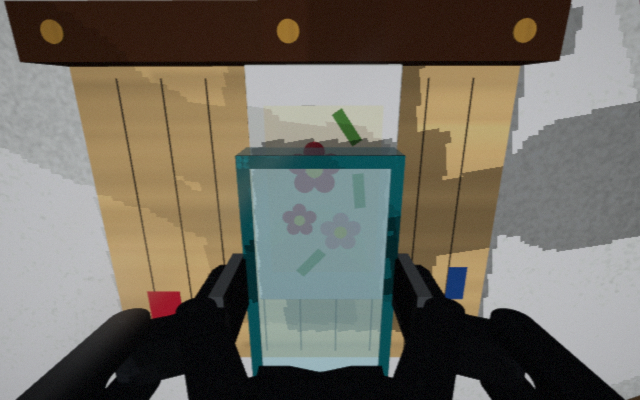

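The front block now covers about two thirds of the back block. It lies centred laterally, with the fence inner edge at row 65. The drag is higher than expected (20 N, tool lagging), so I'll ease the pressure and recheck.

```bash
python3 -m crank '[{"dp":[0,0,-0.0025],"delta_rot":[0,0,0],"fingers":-1},{"dp":[0,0,0],"delta_rot":[0,0,0],"fingers":-1},{"dp":[0,0,0],"delta_rot":[0,0,0],"fingers":-1}]' >/dev/null
python3 go.py .502 -.0182 .106 -99
python3 - <<'E'
from edges import *; import pickle
cm=pickle.load(open("w4.pkl","rb")); im=cv2.imread("pics/w4.png")[:,:,::-1].copy()
b=mask(im,(0,0,120),(180,45,255),(225,68,415,145)); f=mask(im,(80,90,30),(100,255,255),(230,150,410,250))
print("back",pair(cm,b,range(70,135),.027,500)); print("front",pair(cm,f,range(170,245),.047,480))
E
```

```text
turn [ 1.0e-05 -5.3e-04 -3.8e-04] rows 0.0 | dp now-axes [0.0355 0.0002 0.0001] | dp goal-axes [0.0355 0.0003 0.    ] rows 0.4
t 12.97 tcp [ 0.4845 -0.0153  0.106 ] F [-1.5 -0.   6. ] gap 0.725 grip 68.2
back y at x=500: -18.3 ang -8.93 -8.88 width 63.9
front y at x=480: -13.6 ang -9.57 -9.28 width 63.9
```

```bash
python3 -m crank '[{"dp":[0,0.0003,0.0005],"delta_rot":[0,0,-0.0004],"fingers":-1},{"dp":[0.003,0.0003,0],"delta_rot":[0,0,-0.0004],"fingers":-1},{"dp":[0.003,0.0003,0],"delta_rot":[0,0,0],"fingers":-1},{"dp":[0.003,0.0003,0],"delta_rot":[0,0,0],"fingers":-1},{"dp":[0.003,0.0003,0],"delta_rot":[0,0,0],"fingers":-1},{"dp":[0.003,0.0003,0],"delta_rot":[0,0,0],"fingers":-1},{"dp":[0.003,0.0003,0],"delta_rot":[0,0,0],"fingers":-1},{"dp":[0.003,0.0003,0],"delta_rot":[0,0,0],"fingers":-1},{"dp":[0.003,0,0],"delta_rot":[0,0,0],"fingers":-1},{"dp":[0,0,0],"delta_rot":[0,0,0],"fingers":-1},{"dp":[0,0,0],"delta_rot":[0,0,0],"fingers":-1}]' >/dev/null
python3 go.py .502 -.0188 .106 -99
```

```text
turn [-0.0002   0.00192  0.00055] rows 0.1 | dp now-axes [ 0.0245  0.0007 -0.0004] | dp goal-axes [ 0.0245  0.0007 -0.0001] rows 0.3
t 13.88 tcp [ 0.4899 -0.0166  0.1059] F [-10.9   2.7  16.8] gap 0.725 grip 69.4
```

```bash
python3 -m crank '[{"dp":[0,0,-0.0008],"delta_rot":[0,0,0],"fingers":-1},{"dp":[0,0,0],"delta_rot":[0,0,0],"fingers":-1},{"dp":[0,0,0],"delta_rot":[0,0,0],"fingers":-1}]' >/dev/null
python3 go.py .502 -.0188 .106 -99
```

```text
turn [-8.0e-05  3.4e-04  4.6e-04] rows 0.0 | dp now-axes [ 0.0157 -0.0003 -0.0001] | dp goal-axes [ 0.0157 -0.0004 -0.    ] rows 0.2
t 14.13 tcp [ 0.4942 -0.0178  0.106 ] F [-5.6  2.4  9.1] gap 0.727 grip 68.5
```

```bash
python3 -m crank '[{"dp":[0.003,0,-0.0004],"delta_rot":[0,0,0],"fingers":-1},{"dp":[0.003,0,0],"delta_rot":[0,0,0],"fingers":-1},{"dp":[0.003,0,0],"delta_rot":[0,0,0],"fingers":-1},{"dp":[0,0,-0.0004],"delta_rot":[0,0,0],"fingers":-1},{"dp":[0,0,0],"delta_rot":[0,0,0],"fingers":-1},{"dp":[0,0,0],"delta_rot":[0,0,0],"fingers":-1}]' >/dev/null
python3 go.py .502 -.0188 .106 -99
python3 -m crank '[{"dp":[0.003,0,0],"delta_rot":[0,0,0],"fingers":-1},{"dp":[0.003,0,0],"delta_rot":[0,0,0],"fingers":-1},{"dp":[0,0,0],"delta_rot":[0,0,0],"fingers":-1},{"dp":[0,0,0],"delta_rot":[0,0,0],"fingers":-1}]' >/dev/null
python3 go.py .502 -.0188 .106 -99
```

```text
turn [ 1.0e-05 -5.3e-04  4.1e-04] rows 0.0 | dp now-axes [ 0.0019 -0.001   0.0001] | dp goal-axes [ 0.0019 -0.001   0.0001] rows 0.0
t 14.63 tcp [ 0.501  -0.0191  0.106 ] F [-2.1  0.2  0.2] gap 0.727 grip 67.5
turn [-0.      -0.00037  0.00039] rows 0.0 | dp now-axes [-0.0028 -0.0009  0.0001] | dp goal-axes [-0.0028 -0.0009  0.0001] rows 0.0
t 14.97 tcp [ 0.5033 -0.0195  0.106 ] F [-1.6 -0.1 -2. ] gap 0.72 grip 67.3
```

```bash
python3 -m crank '[{"dp":[0.002,0,0.0008],"delta_rot":[0,0,0],"fingers":-1},{"dp":[0.002,0,0.0004],"delta_rot":[0,0,0],"fingers":-1},{"dp":[0,0,0],"delta_rot":[0,0,0],"fingers":-1},{"dp":[0,0,0],"delta_rot":[0,0,0],"fingers":-1}]' >/dev/null
python3 go.py .502 -.0188 .106 -99
python3 - <<'E'
from edges import *; from station import manip
cm=manip.camera_model("wrist"); im,d=manip.snapshot("wrist"); cv2.imwrite("pics/w5.png",im[:,:,::-1])
E
```

```text
turn [-1.0e-05  2.3e-04  4.4e-04] rows 0.0 | dp now-axes [-0.0033 -0.0009  0.    ] | dp goal-axes [-0.0033 -0.0009  0.    ] rows 0.0
t 15.3 tcp [ 0.5036 -0.0195  0.106 ] F [-4.6 -1.8  5. ] gap 0.729 grip 68.1
```

View pics/w5.png

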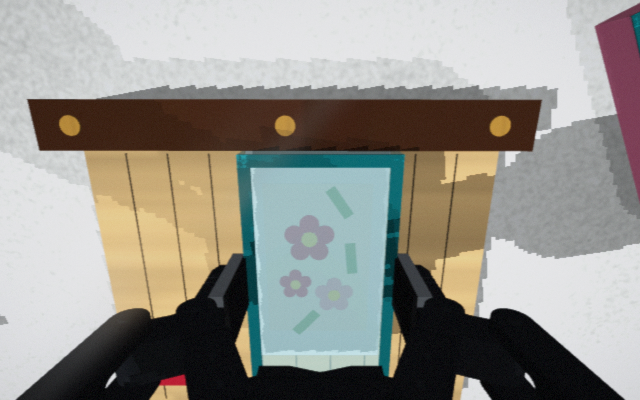

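The front block's far edge (row 153) is at the fence edge (row 151). Laterally it covers the back block evenly. I'll push a bit more to confirm it is seated against the fence.

```bash
python3 -m crank '[{"dp":[0.003,0,0],"delta_rot":[0,0,0],"fingers":-1},{"dp":[0.003,0,0],"delta_rot":[0,0,0],"fingers":-1},{"dp":[0,0,0],"delta_rot":[0,0,0],"fingers":-1},{"dp":[0,0,0],"delta_rot":[0,0,0],"fingers":-1}]' >/dev/null
python3 go.py .502 -.0188 .106 -99
python3 - <<'E'
from edges import *; from station import manip
cm=manip.camera_model("wrist"); im=cv2.imread("pics/w5.png")[:,:,::-1].copy()
print("near end of back",cast(cm,[(300,352)],.027))
f=mask(im,(80,90,30),(100,255,255),(230,150,410,250)); print("front",pair(cm,f,range(170,245),.047,500))
E
```

```text
turn [-3.00e-05  1.22e-03  4.90e-04] rows 0.1 | dp now-axes [-0.0042 -0.0008 -0.    ] | dp goal-axes [-0.0042 -0.0008 -0.    ] rows 0.1
t 15.68 tcp [ 0.504  -0.0195  0.106 ] F [-10.2  -1.1   9.3] gap 0.722 grip 68.6
near end of back [[ 0.45048321 -0.00105535  0.027     ]]
front y at x=500: -19.4 ang -9.29 -8.94 width 63.9
```

```bash
python3 -m crank '[{"dp":[-0.004,-0.0012,0],"delta_rot":[0,0,0],"fingers":-1},{"dp":[0,0,0],"delta_rot":[0,0,0],"fingers":-1},{"dp":[0,0,0],"delta_rot":[0,0,0],"fingers":1},{"dp":[0,0,0],"delta_rot":[0,0,0],"fingers":1},{"dp":[0,0,0],"delta_rot":[0,0,0],"fingers":1},{"dp":[0,0,0],"delta_rot":[0,0,0],"fingers":1}]' >/dev/null
python3 go.py .5035 -.0188 .084 -98.95
python3 - <<'E'
from edges import *; from station import manip
cm=manip.camera_model("wrist"); im,d=manip.snapshot("wrist"); cv2.imwrite("pics/w6.png",im[:,:,::-1])
f=mask(im,(80,90,30),(100,255,255),(225,130,420,250)); print("front",pair(cm,f,range(170,245),.047,500))
E
```

```text
turn [ 3.0e-05 -7.8e-04  3.0e-04] rows 0.0 | dp now-axes [-0.0082 -0.0001  0.0438] | dp goal-axes [-0.0079 -0.0001  0.0438] rows 0.5
t 16.18 tcp [ 0.5074 -0.0195  0.1059] F [ 0.4 -0.4 -0.6] gap 1.002 grip 0.0
front y at x=500: -19.1 ang -9.31 -9.28 width 63.9
```

View pics/w6.png

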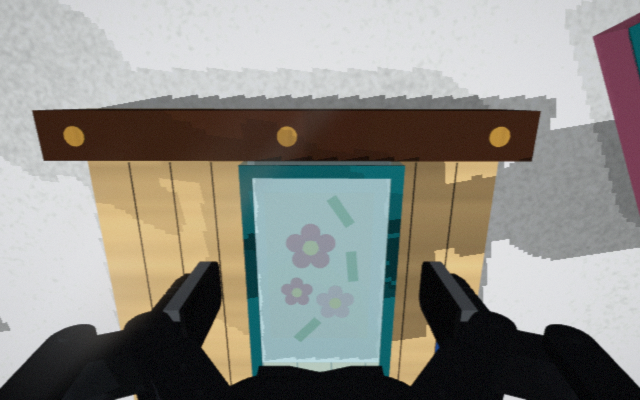

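The front block is released. Its top far edge is at row 165, the fence edge at row 161, and the back block's near end shows through at row ~360. I'll check flushness in numbers.

Run:
```python
from edges import *; from station import manip
cm=manip.camera_model("wrist"); im=cv2.imread("pics/w6.png")[:,:,::-1].copy()
ax=np.array([np.cos(np.radians(-8.95)),np.sin(np.radians(-8.95))])
s=lambda p,z:round(float(cast(cm,[p],z)[0,:2]@ax)*1000,1)
v=im.max(2).astype(int)
print("col 320 rows150-185",v[150:185,320].tolist()); print("col300 rows345-385",im[345:385:2,300].tolist())
print("front far top",s((320,165),.047),"fence inner top edge",s((200,160.5),.038),s((440,160.5),.038),"foot",s((200,160.5),.012))
for r in (358,361,364): print("back near",r,s((310,r),.027))
```

```text
col 320 rows150-185 [52, 49, 51, 50, 50, 51, 51, 48, 47, 33, 33, 74, 98, 99, 102, 77, 95, 96, 96, 97, 96, 96, 94, 95, 95, 98, 95, 101, 147, 189, 193, 195, 192, 196, 195]
col300 rows345-385 [[153, 185, 191], [147, 179, 187], [149, 182, 188], [149, 183, 188], [146, 178, 185], [148, 181, 186], [150, 181, 189], [186, 216, 221], [188, 217, 223], [182, 201, 190], [182, 200, 187], [158, 176, 166], [13, 16, 15], [4, 3, 7], [11, 9, 13], [11, 11, 12], [14, 11, 16], [6, 10, 11], [12, 14, 15], [8, 9, 11]]
front far top 553.4 fence inner top edge 553.5 553.7 foot 549.1
back near 358 446.1
back near 361 444.1
back near 364 442.2
```

```bash
python3 -m crank '[{"dp":[-0.008,0.0004,0],"delta_rot":[0,-0.0008,0.0003],"fingers":1},{"dp":[0,0,0.015],"delta_rot":[0,0,0],"fingers":1},{"dp":[0,0,0.015],"delta_rot":[0,0,0],"fingers":1},{"dp":[0,0,0.0135],"delta_rot":[0,0,0],"fingers":1},{"dp":[0,0,0],"delta_rot":[0,0,0],"fingers":1},{"dp":[0,0,0],"delta_rot":[0,0,0],"fingers":1}]' |egrep "force"
python3 go.py .5035 -.0192 .084 -98.95
python3 -m crank '[{"dp":[0,0,0],"delta_rot":[0,0,0],"fingers":-1},{"dp":[0,0,0],"delta_rot":[0,0,0],"fingers":-1},{"dp":[0,0,0],"delta_rot":[0,0,0],"fingers":-1},{"dp":[0,0,0],"delta_rot":[0,0,0],"fingers":-1},{"dp":[0,0,0],"delta_rot":[0,0,0],"fingers":-1},{"dp":[0,0,0],"delta_rot":[0,0,0],"fingers":-1},{"dp":[0,0,0],"delta_rot":[0,0,0],"fingers":-1}]' 80
python3 go.py .5035 -.0192 .084 -98.95
```

```text
force: [-0.7, -0.0, -0.6]
gripper_force: 0.0
turn [-3.0e-05  6.8e-04 -2.0e-05] rows 0.0 | dp now-axes [ 0.0034  0.0004 -0.0018] | dp goal-axes [ 0.0034  0.0004 -0.0018] rows 0.0
t 16.73 tcp [ 0.5019 -0.0188  0.0831] F [-0.7 -0.  -0.6] gap 0.997 grip 0.0
t: 17.32
tcp_pos: [0.5024, -0.0187, 0.0845]
tool_rot: [0.997, -0.078, -0.001, -0.0]
force: [0.2, 2.9, 5.4]
finger_gap: 0.738
gripper_force: 88.8
turn [-3.e-05  3.e-04 -6.e-05] rows 0.0 | dp now-axes [0.0023 0.0007 0.0009] | dp goal-axes [0.0023 0.0007 0.0009] rows 0.0
t 17.32 tcp [ 0.5024 -0.0187  0.0845] F [0.2 2.9 5.4] gap 0.738 grip 88.8
```

```bash
python3 -m crank '[{"dp":[0,0,-0.004],"delta_rot":[0,0,0],"fingers":-1},{"dp":[0,0,-0.006],"delta_rot":[0,0,0],"fingers":-1},{"dp":[0,0,-0.01],"delta_rot":[0,0,0],"fingers":-1},{"dp":[0,0,-0.02],"delta_rot":[0,0,0],"fingers":-1},{"dp":[0,0,-0.03],"delta_rot":[0,0,0],"fingers":-1},{"dp":[0,0,-0.04],"delta_rot":[0,0,0],"fingers":-1},{"dp":[0,0,-0.04],"delta_rot":[0,0,0],"fingers":-1},{"dp":[0,0,-0.03],"delta_rot":[0,0,0],"fingers":-1},{"dp":[0,0,-0.01],"delta_rot":[0,0,0],"fingers":-1},{"dp":[0,0,0],"delta_rot":[0,0,0],"fingers":-1},{"dp":[0,0,0],"delta_rot":[0,0,0],"fingers":-1},{"dp":[0,0,0],"delta_rot":[0,0,0],"fingers":-1}]' |egrep "force|gap"
python3 go.py .54 .387 .18 -83.4
python3 - <<'E'
from station import manip; import cv2,numpy as np
a,_=manip.snapshot("wrist"); b,_=manip.snapshot("side"); b=cv2.resize(b[130:260,260:440],(640,462))
cv2.imwrite("pics/w7.png",cv2.resize(np.vstack([a,b])[:,:,::-1],(445,600)))
E
```

```text
force: [-0.1, 0.1, -2.6]
finger_gap: 0.737
gripper_force: 88.4
turn [-0.00012  0.00069 -0.04322] rows 2.2 | dp now-axes [-0.051  -0.8135 -0.0031] | dp goal-axes [ 0.1691 -0.7974 -0.0035] rows 9.8
t 18.32 tcp [ 0.5019 -0.0188  0.1783] F [-0.1  0.1 -2.6] gap 0.737 grip 88.4
```

View pics/w7.png

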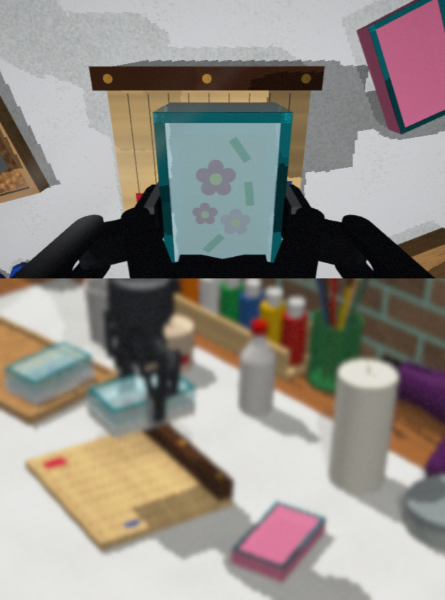

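Both blocks are up together and the board is empty (picture seen through the front, frame in the fingers). Next, the tray.

```bash
python3 -m crank '[{"dp":[-0.0046,-0.04,0],"delta_rot":[0,0,0],"fingers":-1},{"dp":[-0.0046,-0.074,0],"delta_rot":[0,0,0],"fingers":-1},{"dp":[-0.0046,-0.078,0],"delta_rot":[0,0,0],"fingers":-1},{"dp":[-0.0046,-0.078,0],"delta_rot":[0,0,0],"fingers":-1},{"dp":[-0.0046,-0.078,0],"delta_rot":[0,0,0],"fingers":-1},{"dp":[-0.0046,-0.078,0],"delta_rot":[0,0,0],"fingers":-1},{"dp":[-0.0046,-0.078,0],"delta_rot":[0,0,0],"fingers":-1},{"dp":[-0.0046,-0.078,0],"delta_rot":[0,0,0],"fingers":-1},{"dp":[-0.0046,-0.078,0],"delta_rot":[0,0,0],"fingers":-1},{"dp":[-0.0046,-0.078,0],"delta_rot":[0,0,0],"fingers":-1},{"dp":[-0.005,-0.05,0],"delta_rot":[0,0,0],"fingers":-1},{"dp":[0,-0.026,0],"delta_rot":[0,0,0],"fingers":-1}]' |egrep "force|gap"
python3 -m crank '[{"dp":[0,0,0],"delta_rot":[0,0,-0.0144],"fingers":-1},{"dp":[0,0,0],"delta_rot":[0,0,-0.0144],"fingers":-1},{"dp":[0,0,0],"delta_rot":[0,0,-0.0144],"fingers":-1},{"dp":[0,0,0],"delta_rot":[0,0,0],"fingers":-1},{"dp":[0,0,0],"delta_rot":[0,0,0],"fingers":-1}]'|egrep "force|gap"
python3 go.py .54 .3875 .0805 -83.4
```

```text
force: [-0.3, 0.4, -4.4]
finger_gap: 0.737
gripper_force: 88.6
force: [0.2, 0.9, -3.2]
finger_gap: 0.733
gripper_force: 88.6
turn [ 3.0e-05  7.6e-04 -3.7e-04] rows 0.0 | dp now-axes [ 0.0009 -0.0013  0.1944] | dp goal-axes [-1.000e-04 -1.300e-03  1.944e-01] rows 2.3
t 19.83 tcp [0.5401 0.3869 0.1777] F [ 0.2  0.9 -3.2] gap 0.733 grip 88.6
```

```bash
python3 -m crank '[{"dp":[0,-0.0013,0],"delta_rot":[0,0.0008,-0.0004],"fingers":-1},{"dp":[0,0,0.04],"delta_rot":[0,0,0],"fingers":-1},{"dp":[0,0,0.04],"delta_rot":[0,0,0],"fingers":-1},{"dp":[0,0,0.04],"delta_rot":[0,0,0],"fingers":-1},{"dp":[0,0,0.036],"delta_rot":[0,0,0],"fingers":-1},{"dp":[0,0,0.02],"delta_rot":[0,0,0],"fingers":-1},{"dp":[0,0,0.006],"delta_rot":[0,0,0],"fingers":-1},{"dp":[0,0,0],"delta_rot":[0,0,0],"fingers":-1},{"dp":[0,0,0],"delta_rot":[0,0,0],"fingers":-1}]' |egrep "force|gap"
python3 go.py .54 .3875 .0805 -83.4
python3 -m crank '[{"dp":[0,0,0.002],"delta_rot":[0,0,0],"fingers":-1},{"dp":[0,0,0.002],"delta_rot":[0,0,0],"fingers":-1},{"dp":[0,0,0.002],"delta_rot":[0,0,0],"fingers":-1},{"dp":[0,0,0],"delta_rot":[0,0,0],"fingers":-1},{"dp":[0,0,0],"delta_rot":[0,0,0],"fingers":-1}]'|egrep "force|gap"
python3 go.py .54 .3875 .0805 -83.4
```

```text
force: [0.1, 0.1, -2.4]
finger_gap: 0.737
gripper_force: 88.7
turn [-0.00018 -0.00064  0.00032] rows 0.0 | dp now-axes [-0.0031  0.0009  0.0165] | dp goal-axes [-0.003   0.0009  0.0165] rows 0.2
t 20.58 tcp [0.5414 0.3881 0.0887] F [ 0.1  0.1 -2.4] gap 0.737 grip 88.7
force: [-0.4, -0.3, -2.8]
finger_gap: 0.733
gripper_force: 88.7
turn [-0.00013 -0.00047  0.00039] rows 0.0 | dp now-axes [-0.0019  0.0006  0.0097] | dp goal-axes [-0.0019  0.0006  0.0097] rows 0.1
t 21.0 tcp [0.5409 0.3879 0.0854] F [-0.4 -0.3 -2.8] gap 0.733 grip 88.7
```

```bash
python3 -m crank '[{"dp":[0,0,0.002],"delta_rot":[0,0,0],"fingers":-1},{"dp":[0,0,0.002],"delta_rot":[0,0,0],"fingers":-1},{"dp":[0,0,0.002],"delta_rot":[0,0,0],"fingers":-1},{"dp":[0,0,0],"delta_rot":[0,0,0],"fingers":-1},{"dp":[0,0,0],"delta_rot":[0,0,0],"fingers":-1}]'|egrep "force|gap"
python3 go.py .54 .3875 .0805 -83.4
python3 -m crank '[{"dp":[0,0,0.0015],"delta_rot":[0,0,0],"fingers":-1},{"dp":[0,0,0.0015],"delta_rot":[0,0,0],"fingers":-1},{"dp":[0,0,0],"delta_rot":[0,0,0],"fingers":-1},{"dp":[0,0,0],"delta_rot":[0,0,0],"fingers":-1}]'|egrep "force|gap"
python3 go.py .54 .3875 .0805 -83.4
```

```text
force: [-0.0, 0.4, -3.6]
finger_gap: 0.737
gripper_force: 88.7
turn [-9.0e-05 -3.6e-04  3.8e-04] rows 0.0 | dp now-axes [-0.0016  0.0005  0.0027] | dp goal-axes [-0.0016  0.0005  0.0027] rows 0.0
t 21.42 tcp [0.5408 0.3878 0.0819] F [-0.   0.4 -3.6] gap 0.737 grip 88.7
force: [0.7, -0.8, -1.4]
finger_gap: 0.734
gripper_force: 89.0
turn [-0.00011 -0.00045  0.00039] rows 0.0 | dp now-axes [-0.002   0.0005  0.0005] | dp goal-axes [-0.002   0.0005  0.0005] rows 0.0
t 21.75 tcp [0.541  0.3879 0.0807] F [ 0.7 -0.8 -1.4] gap 0.734 grip 89.0
```

```bash
python3 -m crank '[{"dp":[0,0,0.001],"delta_rot":[0,0,0],"fingers":-1},{"dp":[0,0,0],"delta_rot":[0,0,0],"fingers":-1},{"dp":[0,0,0],"delta_rot":[0,0,0],"fingers":1},{"dp":[0,0,0],"delta_rot":[0,0,0],"fingers":1},{"dp":[0,0,0],"delta_rot":[0,0,0],"fingers":1},{"dp":[0,0,0],"delta_rot":[0,0,0],"fingers":1},{"dp":[0,0,0],"delta_rot":[0,0,0],"fingers":1}]'|egrep "force|gap"
python3 -m crank '[{"dp":[0,0,-0.02],"delta_rot":[0,0,0],"fingers":1},{"dp":[0,0,-0.05],"delta_rot":[0,0,0],"fingers":1},{"dp":[0,0,-0.07],"delta_rot":[0,0,0],"fingers":1},{"dp":[0,0,-0.07],"delta_rot":[0,0,0],"fingers":1},{"dp":[0,0,-0.05],"delta_rot":[0,0,0],"fingers":1},{"dp":[0,0,-0.02],"delta_rot":[0,0,0],"fingers":1},{"dp":[0,0,0],"delta_rot":[0,0,0],"fingers":1},{"dp":[0,0,0],"delta_rot":[0,0,0],"fingers":1}]'|egrep "force|gap"
python3 - <<'E'
from h import *; from station import manip
a,_=manip.snapshot("wrist"); b,_=manip.snapshot("top"); b=cv2.resize(b[130:240,80:256],(640,400),interpolation=cv2.INTER_CUBIC)
cv2.imwrite("pics/w8.png",cv2.resize(np.vstack([a,b])[:,:,::-1],(480,600)))
cm=manip.camera_model("wrist"); hsv=mask(a,(80,50,40),(100,255,255),(0,0,640,400))
n,_,st,_=cv2.connectedComponentsWithStats(hsv); print(st[st[:,4]>500])
E
```

```text
force: [-0.8, 0.0, 0.2]
finger_gap: 1.0
gripper_force: 0.0
force: [-0.1, -0.3, -0.2]
finger_gap: 1.001
gripper_force: 0.0
[[     0      0    640    400 244412]
 [   442    124    109    142   5011]
 [   275    126     90    141   5547]]
```

View pics/w8.png

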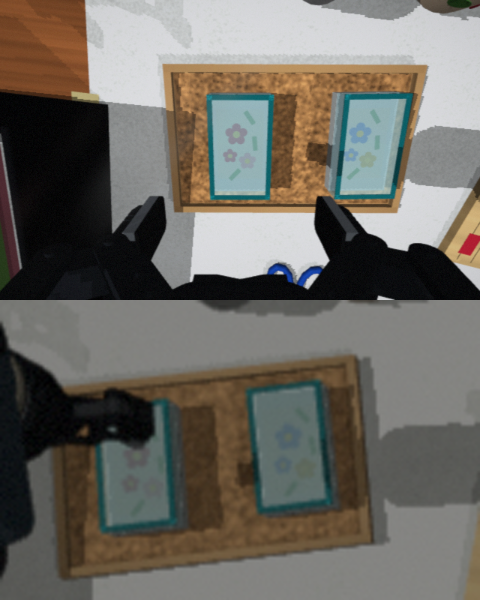

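The closed frame lies flat inside the tray (wrist view: cols 208–272, rows 95–200 of the composite) beside the undisturbed finished one. The gripper is clear.

```bash
python3 -c "
from station import manip; print(manip.sign_off())"
```

```text
the job is handed in; nothing more can be done
None
```

I slid the front block on under light pressure up to the fence, then carried the closed frame to the tray, set it down flat beside the finished one and handed the job in at about 23 s; no verdict was returned.

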